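# Clamp a brake pad in the filing fixture

### The arm

A 6-joint arm with a two-finger parallel gripper is mounted at the origin on a cart in front of the work surface, level with it; the furniture and walls round the work are solid. World frame = base frame: x ahead of the robot, y to its left, z up, the work surface at z = 0. Lengths are in m, angles in degrees, forces in N, time in s.
With the tool pointing down it reaches from about 0.4 to 0.825 m from the base axis. Payload 7 kg.
Tool frame: the origin (TCP) lies midway between the tips of the shut fingers; the grasp point (between the pads) lies 19 mm behind it; z points along the fingers, y is the line along which they close (so a half turn about z gives the same grasp; the last joint's range is limited). The gripper opens to 88 mm and grips with 3 to 60 N. Pads are 19 mm wide; open, the fingers measure 130 mm over their backs; the gripper's body (78 mm by 193 mm) begins 47 mm behind the grasp point.
Start: joints at [-47.149, 20.546, 0.682, 0, -70.136, -16.507], TCP at [0.3, -0.605, 0.227] pointing down, gripper open.
Joint ranges: [-176.03, 176.03], [-82.01, 121.73], [-58.28, 71.71], [-173.87, 95.51], [-174.79, -0.11], [-173.66, 173.66]. Speed limits (degrees/s): [136.94, 136.94, 172.46, 180, 180, 180].

### API

Orientations are given as [roll, pitch, yaw] about the fixed x, y, z axes, in that order (R = Rz(yaw) Ry(pitch) Rx(roll)).
In Python, from plant import telemetry, viewer, workorder gives the robot as it stands. The module is installed in compiled form; this text tells all that it offers.
- The arm moves only by the tool carry_out, never from a script. Its argument "rows" is a list of rows, each a list of 6 numbers: the shift along the tool's x, y, z in m, then the turn, a rotation vector about the tool's x, y, z in rad. In form: [[tx, ty, tz, ax, ay, az], ...]. A call has 1 to 8 rows; each row is the pose to reach, as a shift and turn from the pose commanded when the call began, along the tool's axes at that moment; what a row does not reach only later rows make up. A row lasts 1/8 s, in which the tool goes at most 62.5 mm and 10.7 degrees, less where a joint would pass 70% of its speed; a pose out of reach is approached as far as the arm can. A call with a gripper value outside its range is refused whole. "grip" is the gripper's target within -1 to 1 (fully open at 1, half-way at 0, shut at -1), set as the call begins (left out, the last holds). The fingers move at their own pace and stop on an object; the grip force is fixed at half the most. Time passes only in rows, so rows that repeat a pose let the fingers close. It gives the time, the measured TCP pose, the force, the opening and the grip force at its end, in the units of the state.
- telemetry.get_obs(): the state, without advancing time (a new reading comes with each control period).
- viewer.snapshot(name): name is "side" or "top"; returns the picture (480x640x3 uint8, red, green, blue); there is no depth.
- viewer.camera_info(name): a dict with "intrinsics" (3x3 intrinsics, pixels), "k1" (the pictures are not rectified: a ray, as slopes to the right and down, at radius r is drawn at 1 + k1 r^2 times it, then the intrinsics apply), "extrinsics" (4x4, takes a point from camera to world coordinates). Camera axes: x right, y down, z forward; pixel columns grow to the right and rows downward; lengths in m; the calibration is good to about 2 mm. A picture is of the moment at which its call begins. camera_info takes no time and is no camera call.
- workorder.close_job(): hands the job in; it is judged then, once.
The state is a dict: "clock": time; "joint_pos": joint angles; "qvel": joint speeds; "tau": joint torques, N m; "tool_pos": TCP position; "orientation": TCP orientation; "force": force on the tool from outside, world axes, zero at the start; "moment": the same for the moment, N m; "opening": finger opening in m; "gripper_force": force on a finger pad.
Only numpy, scipy, OpenCV 4.12 (cv2) and the standard library are available. Lean on these libraries where they do the work, as an engineer would, in place of code of your own. Each camera call takes 0.05 s, during which the arm holds its last target. There are 200 camera calls.

### The job

The brake pad has to be held in the grey fixture so that its edges can be filed. Lay it flat on the four rest buttons, lining up and straight edge towards the two side pins, short of the end pin; push it home against both side pins first, then slide it along them until it is home against the end pin, with a gentle but definite push each time, never ramming it. Then push the clamp's black handle down past its dead point until it lies fully on its stop and the rubber foot holds the pad, without straining the clamp there, and leave the other things on the bench where they are.

Things in the scene. Friction and masses are not known exactly. Their poses are not given: they have to be found in the camera images.
- pad_center (a point): Centre of the loose brake pad, half-way up (7.5 mm above its underside). Rusty steel backing plate 50 (x) x 108 (y) x 6 mm below, dark lining 41 x 94 x 9 mm on it; about 0.3 kg. The edge at x = -25 mm is straight (y -48 to 48 mm); the opposite one is arched, +25 mm in the middle, +17 at the ends. z up. Grasp across x at the middle. Axes are the pad's own.
- brake_pad: The same brake pad; origin at the centre of its underside, axes as for pad_center.
- fixture: Grey steel fixture plate 100 (x) x 230 (y) x 12 mm, fixed to the bench; origin at the centre of its underside, z up. Four rest buttons 2 mm proud of it, 16 mm in x and 30 mm in y either side of fixture_seat. The toggle clamp is riveted on round y = -58 mm; open, its bar stands up to 140 mm above the bench, the foot jutting 25 mm to +y, and its handle leans back to -y, its end 170 mm above the bench.
- fixture_seat (a point): Where the centre of the pad belongs: pad on the rest buttons (underside 14 mm above the bench), its straight edge touching both side pins, its end touching the end pin. In the fixture at x 0, y 50, z 21.5 mm; axes as the fixture's. The pad's straight edge faces +x here, so the pad's x axis points to the fixture's -x.
- side_pins: The two steel side pins, 8 mm thick, 12 mm above the plate: their axes at x 29 mm, y -39 and +39 mm from fixture_seat. Origin as the fixture's. A push of over 35 N bends them.
- end_pin: The steel end pin, 8 mm thick, 12 mm above the plate: its axis at x 9.5 mm, y -57 mm from fixture_seat, so the pad slides to -y to meet it. Origin as the fixture's. A push of over 35 N bends it.
- clamp_handle (a joint): Angle of the clamp handle, rad: 0 open, dead point at 1.275, stop at 1.310. Handle's height angle above level = 1.310 - value, falling to -y of the fixture; a rising value lowers bar and foot. Light at first; from about 1.06 the foot squeezes and the push at handle_grip rises to a peak of 4 to 10 N (it differs with the spindle setting), sinks to nothing at the dead point, then the stop is rigid: a push of over 40 N strains it.
- handle_hinge (a point): Axis of the handle's hinge, along the fixture's x: in the fixture at x 0, y -85, z 40 mm. Fixed.
- handle_grip (a point): Point on the axis of the handle's black rubber sleeve (22 mm thick, round, from 62 to 135 mm from the hinge), 105 mm from the hinge: a good place to push. Axes turn with the handle: y points to the hinge, z is its upper side.
- clamp_foot: Domed black rubber foot, 19 mm thick, on a screw spindle at the bar's end, 72 mm from the bar's pivot; origin at its lowest point when clamped. Lands on the lining 8 mm from the pad's centre and gives, with the linkage, by some 7 mm. Moves with the handle. Its spindle is set 1 mm higher or lower from start to start.
- spanner: Bystander, to be left alone: a combination spanner 154 mm long, lying flat near the front edge of the bench. Origin at the centre of its underside.
- caliper: Bystander, to be left alone: a vernier caliper 210 mm long, lying flat near the front edge. Origin at the centre of its underside.
- gear: Bystander, to be left alone: a dark spur gear, 68 mm across and 18 mm high, lying flat behind the work. Origin at the centre of its underside.
- bearing: Bystander, to be left alone: a bright ball bearing, 62 mm across and 16 mm high, lying flat behind the work. Origin at the centre of its underside.
Mind the look-alikes: they are no part of the job. There is more than one size of the brake_pad; the job needs the larger.

How it is judged (in metres and radians):
On the way, in this order (a step that is already met when the one before it is completed fails the run):
1. the pad lies flat on the rest buttons, its straight edge pressed (2 N or more) against both side pins, not yet pressed against the end pin (angle between brake_pad's own z axis and vertical below 0.05 rad and z of pad_center in the frame of fixture_seat between -0.002 and 0.002 m and angle between the x axis of brake_pad and the x axis of fixture, either way round below 0.03 rad and x of pad_center in the frame of fixture_seat between -0.0015 and 0.0015 m and contact force between brake_pad and side_pins above 2 N), for 0.1 s.
2. still flat and within 1.5 mm of the side pins, it is pressed (2 N or more) against the end pin (angle between brake_pad's own z axis and vertical below 0.05 rad and z of pad_center in the frame of fixture_seat between -0.002 and 0.002 m and angle between the x axis of brake_pad and the x axis of fixture, either way round below 0.03 rad and x of pad_center in the frame of fixture_seat between -0.0015 and 0.0015 m and y of pad_center in the frame of fixture_seat between -0.0015 and 0.0015 m and contact force between brake_pad and end_pin above 2 N), for 0.1 s.
3. the handle is past its dead point and on its stop (within 0.012 rad) with the foot pressing on the pad (value of joint clamp_handle above 1.2977 rad and contact force between clamp_foot and brake_pad above 12 N), for 0.2 s.
At the end, for the whole second after the job is handed in: The pad lies flat on the rest buttons within 1.5 mm of touching the side pins and the end pin and straight to 0.03 rad, the handle is on its stop (joint within 0.012 rad of 1.310), the foot presses on the pad with over 12 N, and the pad is at rest (all of step 3 and angle between brake_pad's own z axis and vertical below 0.05 rad and z of pad_center in the frame of fixture_seat between -0.002 and 0.002 m and angle between the x axis of brake_pad and the x axis of fixture, either way round below 0.03 rad and x of pad_center in the frame of fixture_seat between -0.0015 and 0.0015 m and y of pad_center in the frame of fixture_seat between -0.0015 and 0.0015 m and linear speed of brake_pad below 0.02 m/s).
It fails at once if the pad is rammed against a side pin (over 35 N) (contact force between brake_pad and side_pins above 35 N).
It fails at once if the pad is rammed against the end pin (over 35 N) (contact force between brake_pad and end_pin above 35 N).
It fails at once if the clamp handle is strained (pushed with over 40 N) (contact force between clamp_handle and anything else above 40 N).
It fails at once if the spanner, the caliper, the gear or the bearing is shifted by over 25 mm (distance of any of spanner, caliper, gear, bearing from where it was at the start of the episode above 0.025 m).
It also fails if it takes over 70 s, if anything falls off the work surface, if the arm or the gripper's body presses on something with over 40 N, if the wrist force passes 120 N, or if a joint passes its speed limit or range.

## Working session

There is one attempt and no reset: what is moved stays moved. The work goes in short steps, Python scripts to look and compute and a tool call to move; the robot and the scene stay as the last step left them, time stands still between calls to the robot, and variables do not carry over. Pictures are saved under pics/ and viewed, at most 10 in all, crops included, and the job is handed in when it is done.

Besides the shell and the picture viewer there is one more tool, called after "Emit:" as a command line: name --pt "numbers of a row" for each row, then --argument value for the rest. carry_out: Moves the arm, as the interface text tells. Its arguments: {"type":"object","properties":{"rows":{"type":"array"},"grip":{"type":"number"}},"required":["rows"]}

```bash
mkdir -p pics; python3 - <<'E'
from plant import telemetry, viewer
import cv2
for n in("side","top"):
    cv2.imwrite(f"pics/{n}0.png",viewer.snapshot(n)[:,:,::-1]); i=viewer.camera_info(n); print(n,i)
print(telemetry.get_obs())
E
```

```text
side {'intrinsics': array([[489.70136843,   0.        , 318.21845322],
       [  0.        , 489.70136843, 229.13436283],
       [  0.        ,   0.        ,   1.        ]]), 'k1': -0.10212063224406705, 'extrinsics': array([[-0.99869221,  0.03653518, -0.03576388,  0.5422891 ],
       [ 0.05078848,  0.62870727, -0.77598177,  0.83020222],
       [-0.00586562, -0.77678334, -0.62974062,  0.70101196],
       [ 0.        ,  0.        ,  0.        ,  1.        ]])}
top {'intrinsics': array([[602.33885757,   0.        , 332.64334886],
       [  0.        , 602.33885757, 239.0254816 ],
       [  0.        ,   0.        ,   1.        ]]), 'k1': -0.08773725240894008, 'extrinsics': array([[ 7.89282610e-04, -9.99235914e-01,  3.90764018e-02,
         4.52027730e-01],
       [-9.99535078e-01,  4.02719906e-04,  3.04871430e-02,
         8.51794443e-02],
       [-3.04795850e-02, -3.90822973e-02, -9.98771029e-01,
         1.18308856e+00],
       [ 0.00000000e+00,  0.00000000e+00,  0.00000000e+00,
         1.00000000e+00]])}
{'clock': 0.1, 'joint_pos': array([-4.71476330e+01,  2.05872457e+01,  6.37091920e-01, -1.68634500e-02,
       -7.01348525e+01, -1.65060383e+01]), 'qvel': array([ 0.04313134, -0.0499045 ,  0.18063195,  0.033077  ,  0.00344326,
        0.01078341]), 'tau': array([-1.85741577e-03, -5.84166133e+01,  2.93753117e+01,  7.01543212e+00,
        1.02410957e-02, -5.09708525e-05]), 'tool_pos': array([ 0.29932307, -0.60450613,  0.22570541]), 'orientation': array([ 1.79913992e+02, -8.95368179e-03, -1.53659407e+02]), 'force': array([ 0.95347697,  0.81019099, -0.75539774]), 'moment': array([-0.03478559, -0.00121555, -0.00346174]), 'gripper_force': 0.0, 'opening': 0.08751546596043007}
```

View pics/side0.png

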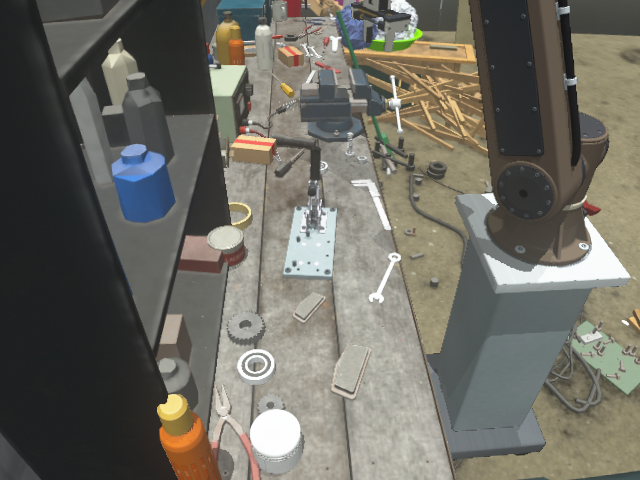

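View pics/top0.png

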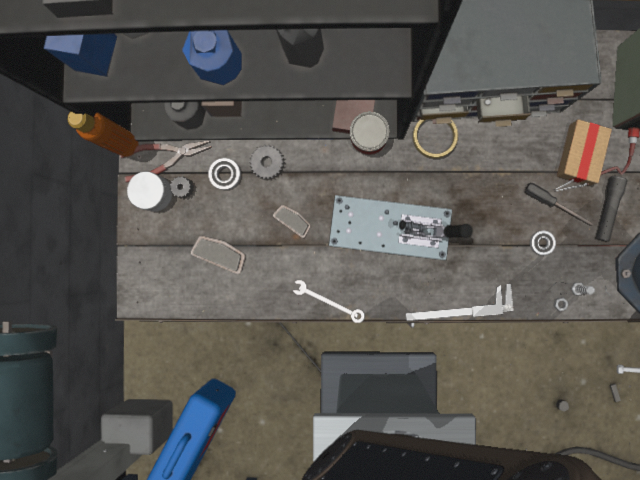

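```bash
cat > h.py <<'E'
import numpy as np, cv2
from plant import telemetry, viewer
def cam(n):
    i=viewer.camera_info(n); K=i["intrinsics"]; D=np.array([i["k1"],0,0,0.]); T=np.linalg.inv(i["extrinsics"]); return K,D,T
def proj(n,P):
    K,D,T=cam(n); return cv2.projectPoints(np.asarray(P,float).reshape(-1,1,3),cv2.Rodrigues(T[:3,:3])[0],T[:3,3],K,D)[0][:,0]
def back(n,uv,z):
    K,D,T=cam(n); E=np.linalg.inv(T); s=cv2.undistortPoints(np.asarray(uv,float).reshape(-1,1,2),K,D)[:,0]
    d=np.c_[s,np.ones(len(s))]@E[:3,:3].T; return E[:3,3]+d*((z-E[2,3])/d[:,2])[:,None]
def ortho(n,img,x1,x0,y1,y0,z,ppm):  # up=+x, left=+y ; pixel (c,r): y=y1-c/ppm, x=x1-r/ppm
    H,W=int((x1-x0)*ppm),int((y1-y0)*ppm); r,c=np.mgrid[:H,:W]
    P=np.stack([x1-r/ppm,y1-c/ppm,np.full(r.shape,z)],-1).reshape(-1,3)
    m=proj(n,P).astype(np.float32).reshape(H,W,2); return cv2.remap(img,m[...,0].copy(),m[...,1].copy(),cv2.INTER_CUBIC)
E
python3 - <<'E'
from h import *
print(back("top",[[390,227],[218,254]],.012))
t=cv2.imread("pics/top0.png"); s=cv2.imread("pics/side0.png")
f=back("top",[[390,227]],.012)[0]; p=back("top",[[218,254]],.006)[0]
print(f,p)
a=ortho("top",t,f[0]+.075,f[0]-.075,f[1]+.14,f[1]-.14,.012,2850)
b=ortho("top",t,p[0]+.05,p[0]-.05,p[1]+.07,p[1]-.07,.006,2850)
c=ortho("side",s,p[0]+.05,p[0]-.05,p[1]+.07,p[1]-.07,.006,2850)
w=min(b.shape[1]*2,a.shape[1]); 
bc=np.hstack([b,c]); m=max(a.shape[1],bc.shape[1])
pad=lambda i:np.pad(i,((0,0),(0,m-i.shape[1]),(0,0)))
o=np.vstack([pad(a),pad(bc)])[:600]; print(a.shape,b.shape,o.shape)
cv2.imwrite("pics/o1.png",o)
d=ortho("side",s,f[0]+.075,f[0]-.075,f[1]+.14,f[1]-.14,.012,2850); cv2.imwrite("pics/o2.png",d)
E
```

```text
[[0.5211978  0.0093852  0.012     ]
 [0.46852667 0.34599593 0.012     ]]
[0.5211978 0.0093852 0.012    ] [0.4686112 0.3473322 0.006    ]
(427, 798, 3) (285, 399, 3) (600, 798, 3)
```

View pics/o1.png

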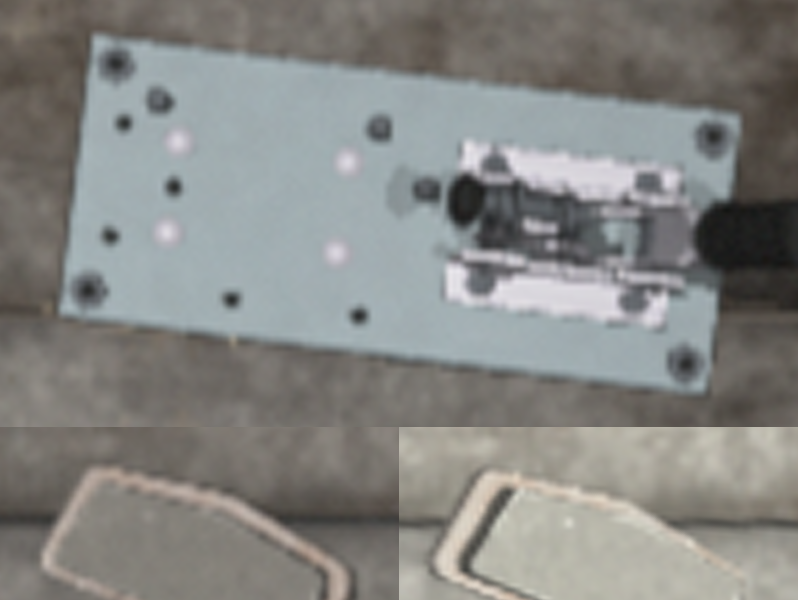

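View pics/o2.png

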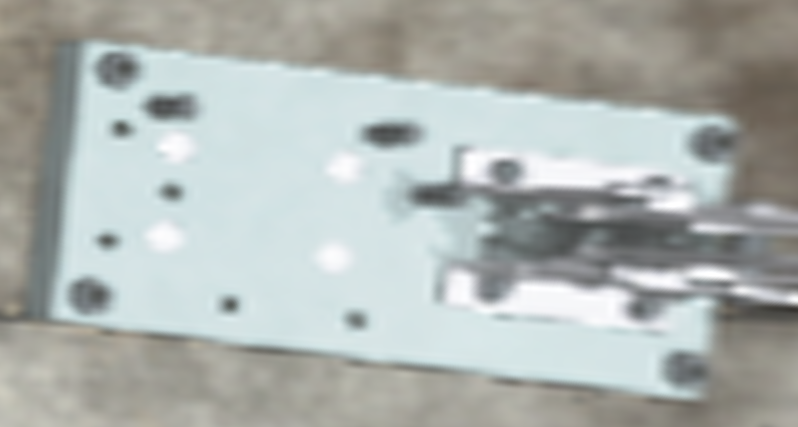

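```bash
python3 - <<'E'
from h import *
p=np.array([.4686,.3473])
a=[ortho(n,cv2.imread(f"pics/{n}0.png"),p[0]+.055,p[0]-.055,p[1]+.07,p[1]-.07,.006,2850) for n in("top","side")]
o=np.hstack(a); print(o.shape); cv2.imwrite("pics/o3.png",o)
E
```

```text
(313, 798, 3)
```

View pics/o3.png

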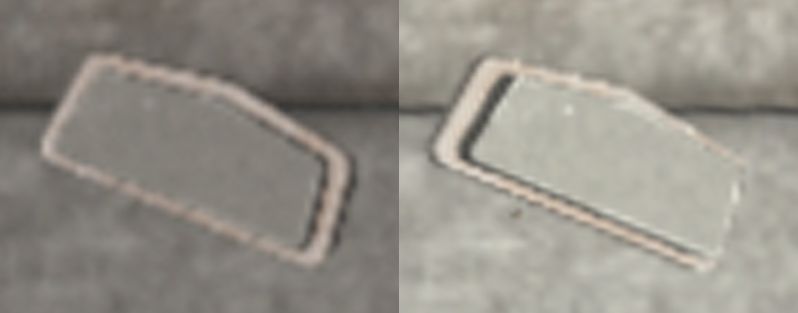

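Emit:
carry_out --pt "-0.024 0.032 0 0 0 -0.16" --pt "-0.048 0.064 0 0 0 -0.32" --pt "-0.072 0.097 0 0 0 -0.48" --pt "-0.096 0.129 0 0 0 -0.64" --pt "-0.12 0.162 0 0 0 -0.8" --pt "-0.144 0.194 0 0 0 -0.96" --pt "-0.168 0.226 0 0 0 -1.12" --pt "-0.192 0.259 0 0 0 -1.28" --grip 1

```text
clock: 1.1
tool_pos: [0.3565, -0.2863, 0.2264]
orientation: [180.0, 0.0, -80.0]
force: [1.4, -0.1, 1.1]
opening: 0.0877
gripper_force: 0.0
```

```bash
cat >> h.py <<'E'
from scipy.spatial.transform import Rotation as Ro
def go(pos,yaw,o=None):
    o=o or telemetry.get_obs(); R=Ro.from_euler("xyz",o["orientation"],degrees=True); G=Ro.from_euler("xyz",[180,0,yaw],degrees=True)
    print("t",o["clock"],"pos",o["tool_pos"].round(4),"rpy",o["orientation"].round(2),"F",o["force"].round(1),"open",round(o["opening"],4),"j",o["joint_pos"].round(0))
    print("  shift",R.inv().apply(np.array(pos)-o["tool_pos"]).round(4),"rot",(R.inv()*G).as_rotvec().round(4))
E
python3 -c "
from h import *
go([.471,.345,.08],67.3)"
```

```text
t 1.1 pos [ 0.3565 -0.2863  0.2264] rpy [ 1.7999e+02  1.0000e-02 -8.0030e+01] F [ 1.4 -0.1  1.1] open 0.0877 j [-14.  -0. -25.  -0. -65.  24.]
  shift [-0.6019 -0.2221  0.1465] rot [-2.0000e-04  3.0000e-04 -2.5714e+00]
```

Emit:
carry_out --pt "-0.038 -0.014 0 0 0 -0.16" --pt "-0.075 -0.028 0 0 0 -0.32" --pt "-0.113 -0.042 0 0 0 -0.48" --pt "-0.15 -0.056 0 0 0 -0.64" --pt "-0.188 -0.07 0 0 0 -0.8" --pt "-0.226 -0.084 0 0 0 -0.96" --pt "-0.264 -0.097 0 0 0 -1.12" --pt "-0.301 -0.111 0 0 0 -1.28"

```text
clock: 2.1
tool_pos: [0.4152, 0.0291, 0.2265]
orientation: [-180.0, -0.0, -6.7]
force: [1.2, -0.4, -0.9]
opening: 0.0876
gripper_force: 0.0
```

```bash
python3 -c "
from h import *
go([.471,.345,.08],67.3)"
```

```text
t 2.1 pos [0.4152 0.0291 0.2265] rpy [-179.99   -0.     -6.66] F [ 1.2 -0.4 -0.9] open 0.0876 j [ 31.  -5. -30.  -0. -65.  52.]
  shift [ 0.0188 -0.3202  0.1466] rot [-1.0000e-04 -1.0000e-04 -1.2908e+00]
```

Emit:
carry_out --pt "0.002 -0.04 0.01 0 0 -0.16" --pt "0.005 -0.08 0.025 0 0 -0.32" --pt "0.007 -0.12 0.045 0 0 -0.48" --pt "0.009 -0.16 0.065 0 0 -0.64" --pt "0.012 -0.2 0.085 0 0 -0.8" --pt "0.014 -0.24 0.105 0 0 -0.96" --pt "0.016 -0.28 0.125 0 0 -1.12" --pt "0.019 -0.32 0.146 0 0 -1.291"

```text
clock: 3.1
tool_pos: [0.4731, 0.3443, 0.0796]
orientation: [-180.0, 0.0, 67.3]
force: [0.5, -0.5, 0.2]
opening: 0.0875
gripper_force: 0.0
```

```bash
python3 - <<'E'
from h import *
go([.471,.345,.002],67.3)
t=viewer.snapshot("top")[:,:,::-1];s=viewer.snapshot("side")[:,:,::-1]
p=np.array([.4686,.3473])
a=[ortho(n,np.ascontiguousarray(i),p[0]+.055,p[0]-.055,p[1]+.07,p[1]-.07,.006,2850) for n,i in(("top",t),("side",s))]
cv2.imwrite("pics/o4.png",np.hstack(a))
E
```

```text
t 3.1 pos [0.4731 0.3443 0.0796] rpy [-1.800e+02  2.000e-02  6.732e+01] F [ 0.5 -0.5  0.2] open 0.0875 j [ 55.  20. -21.  -0. -49. 102.]
  shift [-0.0002 -0.0022  0.0776] rot [-0.0001  0.0004  0.0003]
```

View pics/o4.png

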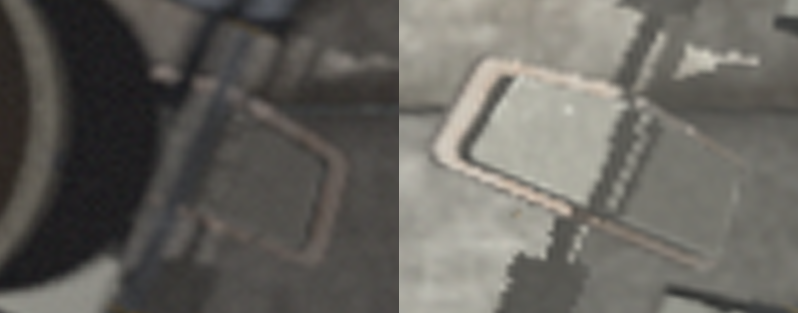

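Emit:
carry_out --pt "0 -0.002 0.02 0 0 0" --pt "0 -0.002 0.045 0 0 0" --pt "0 -0.002 0.062 0 0 0" --pt "0 -0.002 0.07 0 0 0" --pt "0 -0.002 0.074 0 0 0" --pt "0 -0.002 0.0765 0 0 0" --pt "0 -0.002 0.0765 0 0 0"

```text
clock: 4.08
tool_pos: [0.4715, 0.3441, 0.0045]
orientation: [180.0, -0.0, 67.0]
force: [0.1, 0.5, -0.1]
opening: 0.0879
gripper_force: 0.0
```

Emit:
carry_out --pt "0 0 0 0 0 0" --pt "0 0 0 0 0 0" --pt "0 0 0 0 0 0" --pt "0 0 0 0 0 0" --pt "0 0 0 0 0 0" --pt "0 0 0 0 0 0" --grip -1

```text
clock: 4.82
tool_pos: [0.4711, 0.344, 0.0041]
orientation: [-180.0, 0.0, 67.0]
force: [-2.6, 1.4, 0.3]
opening: 0.0472
gripper_force: 30.0
```

Emit:
carry_out --pt "0 0 -0.01 0 0 0" --pt "0 0 -0.03 0 0 0" --pt "0 0 -0.055 0 0 0" --pt "0 0 -0.08 0 0 0" --pt "0 0 -0.1 0 0 0" --pt "0 0 -0.1 0 0 0"

```text
clock: 5.58
tool_pos: [0.472, 0.3446, 0.1058]
orientation: [179.9, -0.2, 67.0]
force: [0.5, -0.5, -4.1]
opening: 0.0475
gripper_force: 29.9
```

```bash
python3 - <<'E'
from h import *
go([.535,.13,.1],-97)
E
```

```text
t 5.575 pos [0.472  0.3446 0.1058] rpy [179.95  -0.18  66.99] F [ 0.5 -0.5 -4.1] open 0.0475 j [ 55.  18. -20.   0. -52. 102.]
  shift [-0.1729  0.1418  0.0054] rot [-4.4000e-03 -2.0000e-03  2.8622e+00]
```

Emit:
carry_out --pt "-0.005 0.004 0 0 0 0.16" --pt "-0.016 0.013 0 0 0 0.34" --pt "-0.028 0.023 0 0 0 0.52" --pt "-0.04 0.033 0 0 0 0.7" --pt "-0.052 0.043 0 0 0 0.88" --pt "-0.064 0.053 0 0 0 1.06" --pt "-0.075 0.062 0 0 0 1.24" --pt "-0.086 0.071 0 0 0 1.42"

```text
clock: 6.58
tool_pos: [0.5025, 0.2359, 0.1028]
orientation: [179.9, 0.1, -14.7]
force: [-0.3, 0.8, -3.5]
opening: 0.0468
gripper_force: 29.9
```

```bash
python3 - <<'E'
from h import *
go([.535,.13,.1],-97)
E
```

```text
t 6.575 pos [0.5025 0.2359 0.1028] rpy [ 1.7991e+02  7.0000e-02 -1.4740e+01] F [-0.3  0.8 -3.5] open 0.0468 j [ 45.  16. -24.  -0. -50.  30.]
  shift [0.0583 0.0941 0.0029] rot [ 2.2000e-03 -1.0000e-04  1.4358e+00]
```

Emit:
carry_out --pt "0.007 0.012 0 0 0 0.18" --pt "0.015 0.024 0 0 0 0.36" --pt "0.022 0.036 0 0 0 0.54" --pt "0.029 0.048 0 0 0 0.72" --pt "0.036 0.06 0 0 0 0.9" --pt "0.044 0.072 0 0 0 1.08" --pt "0.052 0.084 0 0 0 1.26" --pt "0.058 0.094 0 0 0 1.435"

```text
clock: 7.58
tool_pos: [0.5353, 0.1305, 0.1028]
orientation: [179.9, -0.1, -97.0]
force: [-0.3, -0.4, -2.8]
opening: 0.0469
gripper_force: 29.9
```

```bash
python3 - <<'E'
from h import *
go([.5263-.008+.0015,.0604+.012+.001,.06],-97)
t=np.ascontiguousarray(viewer.snapshot("top")[:,:,::-1]);s=np.ascontiguousarray(viewer.snapshot("side")[:,:,::-1])
x,y,z=telemetry.get_obs()["tool_pos"]
a=[ortho(n,i,x+.1,x-.1,y+.1,y-.1,z+.001,1990) for n,i in(("top",t),("side",s))]
cv2.imwrite("pics/o5.png",np.hstack(a))
E
```

```text
t 7.575 pos [0.5353 0.1305 0.1028] rpy [ 1.799e+02 -6.000e-02 -9.696e+01] F [-0.3 -0.4 -2.8] open 0.0469 j [ 34.  16. -24.  -0. -50. -41.]
  shift [0.0585 0.0084 0.0429] rot [ 0.0017 -0.0011  0.0007]
```

View pics/o5.png

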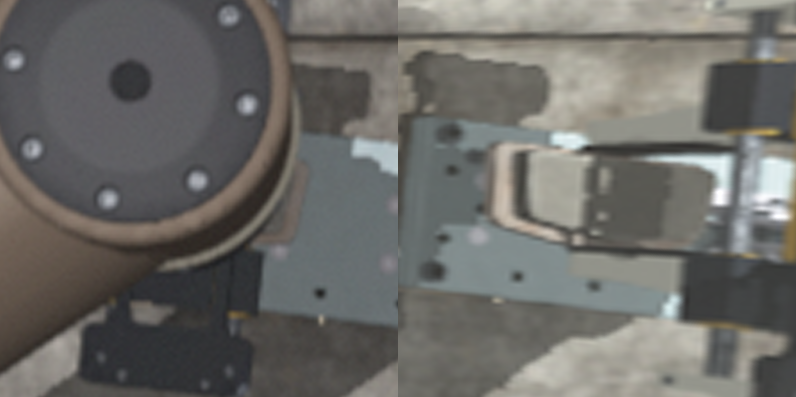

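Emit:
carry_out --pt "0.015 0.002 0.01 0 0 0" --pt "0.035 0.003 0.025 0 0 0" --pt "0.052 0.005 0.042 0 0 0" --pt "0.0605 0.005 0.056 0 0 0" --pt "0.0605 0.005 0.065 0 0 0" --pt "0.0605 0.005 0.07 0 0 0" --pt "0.0605 0.005 0.075 0 0 0" --pt "0.0605 0.005 0.075 0 0 0"

```text
clock: 8.68
tool_pos: [0.524, 0.0723, 0.0289]
orientation: [180.0, -0.0, -96.6]
force: [-0.2, -0.2, -3.7]
opening: 0.047
gripper_force: 29.9
```

```bash
python3 - <<'E'
from h import *
go([.523,.0709,.0185],-97)
t=np.ascontiguousarray(viewer.snapshot("top")[:,:,::-1]);s=np.ascontiguousarray(viewer.snapshot("side")[:,:,::-1])
x,y,z=telemetry.get_obs()["tool_pos"]
a=[ortho(n,i,x+.08,x-.06,y+.1,y-.1,.020,zz) for n,i,zz in(("side",s,3500),)]
cv2.imwrite("pics/o6.png",a[0])
E
```

```text
t 8.675 pos [0.524  0.0723 0.0289] rpy [ 1.7999e+02 -1.0000e-02 -9.6550e+01] F [-0.2 -0.2 -3.7] open 0.047 j [ 29.  19. -31.   0. -39. -36.]
  shift [0.0015 0.0009 0.0104] rot [ 0.0001 -0.0001  0.0078]
```

View pics/o6.png

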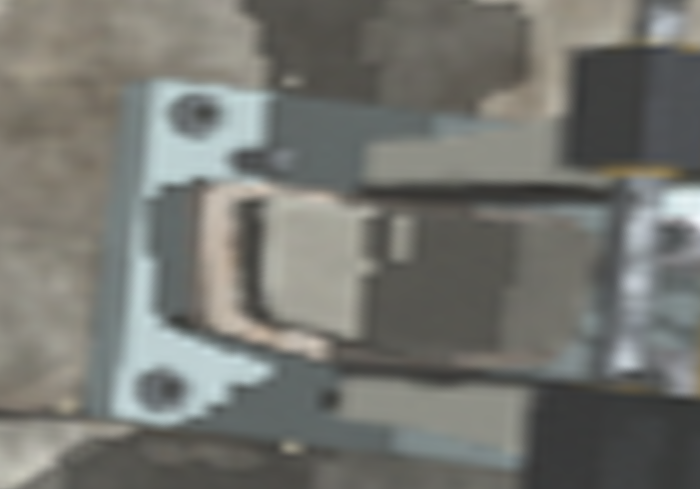

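Emit:
carry_out --pt "0 0 0.004 0 0 0" --pt "0 0 0.007 0 0 0" --pt "0 0 0.009 0 0 0" --pt "0 0 0.01 0 0 0" --pt "0 0 0.01 0 0 0"

```text
clock: 9.4
tool_pos: [0.524, 0.072, 0.019]
orientation: [180.0, -0.0, -96.6]
force: [-0.5, -0.2, -3.9]
opening: 0.0471
gripper_force: 29.9
```

Emit:
carry_out --pt "0 0 0.0005 0 0 0" --pt "0 0 0.001 0 0 0" --pt "0 0 0.001 0 0 0"

```text
clock: 9.78
tool_pos: [0.5241, 0.0721, 0.0181]
orientation: [-180.0, 0.0, -96.6]
force: [-0.7, -1.3, -3.2]
opening: 0.0474
gripper_force: 29.9
```

Emit:
carry_out --pt "0 0 0.0005 0 0 0" --pt "0 0 0.001 0 0 0" --pt "0 0 0.001 0 0 0"

```text
clock: 10.15
tool_pos: [0.5242, 0.0721, 0.0177]
orientation: [-180.0, 0.0, -96.6]
force: [-2.8, 0.4, 6.3]
opening: 0.047
gripper_force: 30.0
```

Emit:
carry_out --pt "0 0 -0.0004 0 0 0" --pt "0 -0.001 -0.0004 0 0 0" --pt "0 -0.002 -0.0004 0 0 0" --pt "0 -0.003 -0.0004 0 0 0" --pt "0 -0.003 -0.0004 0 0 0"

```text
clock: 10.78
tool_pos: [0.5257, 0.0715, 0.0176]
orientation: [179.9, -0.0, -96.6]
force: [-8.2, 1.8, 9.4]
opening: 0.0468
gripper_force: 30.1
```

Emit:
carry_out --pt "0 -0.0003 0 0 0 0" --pt "0 -0.0006 0 0 0 0" --pt "0 -0.0006 0 0 0 0"

```text
clock: 11.15
tool_pos: [0.526, 0.0714, 0.0176]
orientation: [179.9, -0.0, -96.6]
force: [-8.7, 3.0, 11.9]
opening: 0.0474
gripper_force: 30.1
```

Emit:
carry_out --pt "0 0 -0.0004 0 0 0" --pt "0 0 -0.0008 0 0 0" --pt "0 0 -0.0008 0 0 0"

```text
clock: 11.52
tool_pos: [0.5278, 0.0716, 0.018]
orientation: [-180.0, 0.0, -96.6]
force: [-0.3, 0.3, -3.3]
opening: 0.047
gripper_force: 29.9
```

Emit:
carry_out --pt "0 -0.0004 0 0 0 0" --pt "0 -0.0008 0 0 0 0" --pt "0 -0.0008 0 0 0 0"

```text
clock: 11.9
tool_pos: [0.5284, 0.0715, 0.0181]
orientation: [180.0, -0.0, -96.6]
force: [-1.4, 0.7, -3.0]
opening: 0.0471
gripper_force: 29.9
```

Emit:
carry_out --pt "0 -0.0004 0 0 0 0" --pt "0 -0.0008 0 0 0 0" --pt "0 -0.0008 0 0 0 0"

```text
clock: 12.28
tool_pos: [0.5287, 0.0714, 0.0181]
orientation: [180.0, -0.0, -96.6]
force: [-2.6, 2.0, -3.7]
opening: 0.047
gripper_force: 29.9
```

Emit:
carry_out --pt "0 -0.0004 0 0 0 0" --pt "0 -0.0008 0 0 0 0" --pt "0 -0.0008 0 0 0 0"

```text
clock: 12.65
tool_pos: [0.5289, 0.0713, 0.018]
orientation: [179.9, -0.0, -96.6]
force: [-6.7, 4.1, -0.5]
opening: 0.047
gripper_force: 29.9
```

```bash
python3 -c "
from h import *
o=telemetry.get_obs();print(o['moment'].round(3),o['force'].round(2),o['orientation'],o['tool_pos'])"
```

```text
[ 1.492  2.467 -0.099] [-6.71  4.06 -0.47] [ 1.79899945e+02 -2.50582433e-02 -9.66130198e+01] [0.52888137 0.07126662 0.018028  ]
```

Emit:
carry_out --pt "0.001 0 0 0 0 0" --pt "0.002 0 0 0 0 0" --pt "0.003 0 0 0 0 0" --pt "0.004 0 0 0 0 0" --pt "0.005 0 0 0 0 0" --pt "0.005 0 0 0 0 0"

```text
clock: 13.4
tool_pos: [0.5282, 0.0671, 0.018]
orientation: [179.9, 0.0, -96.6]
force: [-8.9, 8.4, -0.6]
opening: 0.0474
gripper_force: 30.0
```

Emit:
carry_out --pt "0.001 0.0001 0 0 0 0" --pt "0.002 0.0002 0 0 0 0" --pt "0.003 0.0003 0 0 0 0" --pt "0.003 0.0003 0 0 0 0"

```text
clock: 13.9
tool_pos: [0.5276, 0.0639, 0.018]
orientation: [179.9, 0.0, -96.6]
force: [-7.3, 6.0, -1.4]
opening: 0.0467
gripper_force: 29.9
```

```bash
python3 -c "
from h import *
o=telemetry.get_obs();print(o['moment'].round(3),o['force'].round(2),o['orientation'],o['tool_pos'])"
```

```text
[ 2.635  2.797 -0.221] [-7.3   5.98 -1.42] [ 1.79908286e+02  1.87956694e-02 -9.66248286e+01] [0.5276453  0.06388949 0.01797793]
```

Emit:
carry_out --pt "0.0005 0 0 0 0 0" --pt "0.001 0 0 0 0 0" --pt "0.0015 0 0 0 0 0" --pt "0.002 0 0 0 0 0" --pt "0.002 0 0 0 0 0"

```text
clock: 14.52
tool_pos: [0.5275, 0.062, 0.018]
orientation: [179.9, 0.0, -96.6]
force: [-7.8, 7.7, -1.4]
opening: 0.0471
gripper_force: 29.9
```

Emit:
carry_out --pt "0.0005 0 0 0 0 0" --pt "0.001 0 0 0 0 0" --pt "0.001 0 0 0 0 0"

```text
clock: 14.9
tool_pos: [0.5273, 0.061, 0.018]
orientation: [179.9, 0.0, -96.6]
force: [-7.1, 8.5, -1.5]
opening: 0.0471
gripper_force: 29.9
```

Emit:
carry_out --pt "0.0005 0 0 0 0 0" --pt "0.001 0 0 0 0 0" --pt "0.001 0 0 0 0 0"

```text
clock: 15.28
tool_pos: [0.5272, 0.0601, 0.018]
orientation: [179.9, 0.0, -96.6]
force: [-7.7, 8.2, -1.7]
opening: 0.0475
gripper_force: 29.9
```

Emit:
carry_out --pt "0.0004 0 0 0 0 0" --pt "0.0008 0 0 0 0 0" --pt "0.0008 0 0 0 0 0"

```text
clock: 15.65
tool_pos: [0.5271, 0.0593, 0.018]
orientation: [179.9, 0.0, -96.6]
force: [-7.9, 9.0, -0.6]
opening: 0.0469
gripper_force: 30.0
```

Emit:
carry_out --pt "0.0004 0 0 0 0 0" --pt "0.0008 0 0 0 0 0" --pt "0.0008 0 0 0 0 0"

```text
clock: 16.02
tool_pos: [0.527, 0.0585, 0.018]
orientation: [179.9, 0.0, -96.6]
force: [-7.2, 8.8, -1.9]
opening: 0.0472
gripper_force: 30.0
```

Emit:
carry_out --pt "0.0004 0 0 0 0 0" --pt "0.0008 0 0 0 0 0" --pt "0.0008 0 0 0 0 0"

```text
clock: 16.4
tool_pos: [0.527, 0.0582, 0.018]
orientation: [179.9, 0.1, -96.6]
force: [-9.6, 11.3, -0.6]
opening: 0.0473
gripper_force: 30.0
```

Emit:
carry_out --pt "0.0004 0 0 0 0 0" --pt "0.0007 0 0 0 0 0" --pt "0.0007 0 0 0 0 0" --pt "0.0007 0 0 0 0 0"

```text
clock: 16.9
tool_pos: [0.5271, 0.058, 0.018]
orientation: [179.9, 0.1, -96.6]
force: [-9.3, 13.8, -1.3]
opening: 0.047
gripper_force: 30.0
```

```bash
python3 - <<'E'
from h import *
go([.527,.0584,.018],-97)
print(telemetry.get_obs()['moment'])
for n in("side",):
    i=np.ascontiguousarray(viewer.snapshot(n)[:,:,::-1])
    cv2.imwrite("pics/o7.png",ortho(n,i,.62,.46,.13,-.08,.020,3500))
E
```

```text
t 16.9 pos [0.5271 0.058  0.018 ] rpy [ 1.7994e+02  1.0000e-01 -9.6620e+01] F [-9.3 13.8 -1.3] open 0.047 j [ 27.  20. -32.  -0. -38. -34.]
  shift [-0.0004  0.0001  0.    ] rot [0.001  0.0018 0.0066]
[ 5.24974331  3.52943782 -0.14410118]
```

View pics/o7.png

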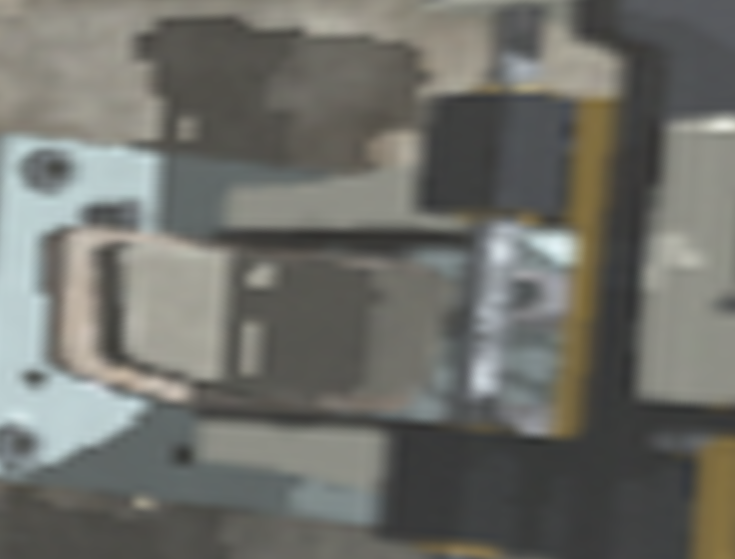

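Emit:
carry_out --pt "0.0003 0 0 0 0 0" --pt "0.0005 0 0 0 0 0" --pt "0.0005 0 0 0 0 0" --pt "0.0005 0 0 0 0 0"

```text
clock: 17.45
tool_pos: [0.5271, 0.0579, 0.0181]
orientation: [180.0, 0.1, -96.6]
force: [-10.3, 15.7, -1.0]
opening: 0.0468
gripper_force: 30.0
```

Emit:
carry_out --pt "-0.0006 0.0004 0 0 0 0" --pt "-0.0006 0.0004 0 0 0 0"

```text
clock: 17.7
tool_pos: [0.527, 0.058, 0.0181]
orientation: [180.0, 0.1, -96.6]
force: [-7.5, 11.3, -1.7]
opening: 0.0469
gripper_force: 29.9
```

Emit:
carry_out --pt "0 0 0 0 0 0" --pt "0 0 0 0 0 0" --pt "0 0 0 0 0 0" --pt "0 0 0 0 0 0" --pt "0 0 0 0 0 0" --grip 0.5

```text
clock: 18.32
tool_pos: [0.5277, 0.0564, 0.0184]
orientation: [-180.0, 0.0, -96.6]
force: [-0.7, 0.6, -0.3]
opening: 0.0656
gripper_force: 0.0
```

Emit:
carry_out --pt "0 0 -0.01 0 0 0" --pt "0 0 -0.03 0 0 0" --pt "0 0 -0.06 0 0 0" --pt "0 0 -0.1 0 0 0" --pt "0 0 -0.14 0 0 0" --pt "0 0 -0.18 0 0 0" --pt "0 0 -0.21 0 0 0" --pt "0 0 -0.23 0 0 0"

```text
clock: 19.32
tool_pos: [0.5278, 0.0565, 0.2509]
orientation: [-179.9, 0.1, -96.6]
force: [0.6, -0.5, 0.2]
opening: 0.0655
gripper_force: 0.0
```

```bash
cat >> h.py <<'E'
def fx(X,Y,Z,O=(.5204,.0089)): return [O[0]+.9925*X+.1219*Y,O[1]-.1219*X+.9925*Y,Z]
E
python3 - <<'E'
from h import *
o=telemetry.get_obs(); go(fx(0,-.075,.24),-97)
t=np.ascontiguousarray(viewer.snapshot("top")[:,:,::-1])
s=np.ascontiguousarray(viewer.snapshot("side")[:,:,::-1])
a=ortho("top",t,.60,.44,.16,-.14,.020,2600);b=ortho("side",s,.60,.46,.16,-.14,.020,2600)
cv2.imwrite("pics/o8.png",np.vstack([a[:230],b]));print(a.shape,b.shape)
E
```

```text
t 19.325 pos [0.5278 0.0565 0.2509] rpy [-1.7986e+02  8.0000e-02 -9.6590e+01] F [ 0.6 -0.5  0.2] open 0.0655 j [ 27.   6. -15.   0. -69. -34.]
  shift [0.1231 0.0025 0.0107] rot [-0.0024  0.0013  0.0072]
(415, 780, 3) (363, 780, 3)
```

Emit:
carry_out --pt "0.015 0 0 0 0 0" --pt "0.04 0.001 0 0 0 0" --pt "0.07 0.002 0 0 0 0" --pt "0.1 0.0025 0 0 0 0.007" --pt "0.123 0.0025 0 0 0 0.007" --pt "0.123 0.0025 0 0 0 0.007" --grip -1

```text
clock: 20.18
tool_pos: [0.5099, -0.0672, 0.2474]
orientation: [179.9, -0.0, -97.1]
force: [0.9, 0.1, -0.6]
opening: 0.0113
gripper_force: 0.0
```

```bash
python3 - <<'E'
from h import *
go(fx(0,-.075,.135),-97)
s=np.ascontiguousarray(viewer.snapshot("side")[:,:,::-1])
a=ortho("side",s,.60,.46,.13,-.05,.020,3800)
uv=proj("side",[fx(0,-.075,.14)])[0].astype(int);print(uv, proj("side",[fx(0,-.0851-.1*.2588,.04+.1*.966),fx(0,-.085,.04)]))
c=cv2.resize(s[100:250,250:390],None,fx=4,fy=4,interpolation=cv2.INTER_CUBIC)
h=500;a=a[:h]
a=cv2.resize(a,(440,int(a.shape[0]*440/a.shape[1])));c=cv2.resize(c,(350,375))
o=np.zeros((420,800,3),np.uint8);o[:a.shape[0],:440]=a;o[:375,445:795]=c
cv2.imwrite("pics/o9.png",o)
E
```

```text
t 20.175 pos [ 0.5099 -0.0672  0.2474] rpy [ 1.799e+02 -3.000e-02 -9.713e+01] F [ 0.9  0.1 -0.6] open 0.0113 j [ 14.   5. -17.  -0. -68. -22.]
  shift [-0.0019 -0.0013  0.1124] rot [ 0.0017 -0.0006 -0.0022]
[312 169] [[314.31335186 161.90926364]
 [313.8866987  204.17382499]]
```

View pics/o9.png

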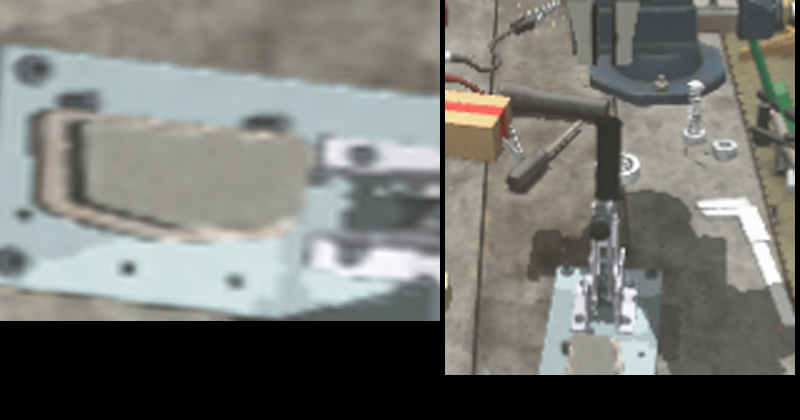

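Emit:
carry_out --pt "-0.002 -0.001 0.02 0 0 0" --pt "-0.002 -0.001 0.05 0 0 0" --pt "-0.002 -0.001 0.08 0 0 0" --pt "-0.002 -0.001 0.098 0 0 0" --pt "-0.002 -0.001 0.103 0 0 0" --pt "-0.002 -0.001 0.103 0 0 0"

```text
clock: 20.98
tool_pos: [0.5123, -0.0633, 0.1453]
orientation: [180.0, -0.0, -97.0]
force: [-0.2, -0.3, 0.9]
opening: 0.0004
gripper_force: 0.0
```

```bash
python3 - <<'E'
from h import *
go(fx(0,-.092,.144),-97)
E
```

```text
t 20.975 pos [ 0.5123 -0.0633  0.1453] rpy [ 1.7998e+02 -2.0000e-02 -9.6960e+01] F [-0.2 -0.3  0.9] open 0.0004 j [ 15.  10. -26.   0. -55. -22.]
  shift [0.0194 0.0008 0.0013] rot [ 0.0003 -0.0003  0.0008]
```

Emit:
carry_out --pt "0.008 0.001 0.001 0 0 0" --pt "0.016 0.001 0.001 0 0 0" --pt "0.02 0.001 0.001 0 0 0" --pt "0.025 0.001 0.002 0 0 0" --pt "0.032 0.001 0.004 0 0 0" --pt "0.039 0.001 0.006 0 0 0" --pt "0.046 0.001 0.009 0 0 0"

```text
clock: 21.85
tool_pos: [0.5058, -0.1097, 0.1364]
orientation: [-180.0, -0.0, -97.0]
force: [-0.2, 1.2, 3.8]
opening: 0.0005
gripper_force: 1.9
```

```bash
python3 - <<'E'
from h import *
for th in (45,30,20,14.3):
    a=np.radians(th); go(fx(0,(-85-105*np.cos(a)+11*np.sin(a)+9.5)/1e3,(40+105*np.sin(a)+11*np.cos(a))/1e3),-97)
E
```

```text
t 21.85 pos [ 0.5058 -0.1097  0.1364] rpy [-1.7997e+02 -1.0000e-02 -9.6980e+01] F [-0.2  1.2  3.8] open 0.0005 j [ 10.  10. -26.   0. -53. -17.]
  shift [ 0.0225 -0.      0.0144] rot [-0.0006 -0.0001  0.0003]
t 21.85 pos [ 0.5058 -0.1097  0.1364] rpy [-1.7997e+02 -1.0000e-02 -9.6980e+01] F [-0.2  1.2  3.8] open 0.0005 j [ 10.  10. -26.   0. -53. -17.]
  shift [0.0415 0.     0.0344] rot [-0.0006 -0.0001  0.0003]
t 21.85 pos [ 0.5058 -0.1097  0.1364] rpy [-1.7997e+02 -1.0000e-02 -9.6980e+01] F [-0.2  1.2  3.8] open 0.0005 j [ 10.  10. -26.   0. -53. -17.]
  shift [0.0509 0.     0.0502] rot [-0.0006 -0.0001  0.0003]
t 21.85 pos [ 0.5058 -0.1097  0.1364] rpy [-1.7997e+02 -1.0000e-02 -9.6980e+01] F [-0.2  1.2  3.8] open 0.0005 j [ 10.  10. -26.   0. -53. -17.]
  shift [0.0551 0.     0.0598] rot [-0.0006 -0.0001  0.0003]
```

Emit:
carry_out --pt "0.008 0 0.004 0 0 0" --pt "0.0155 0 0.009 0 0 0" --pt "0.0225 0 0.0144 0 0 0" --pt "0.0295 0 0.0205 0 0 0" --pt "0.036 0 0.027 0 0 0" --pt "0.0415 0 0.0344 0 0 0" --pt "0.0465 0 0.042 0 0 0" --pt "0.051 0 0.05 0 0 0"

```text
clock: 22.85
tool_pos: [0.4993, -0.16, 0.0856]
orientation: [180.0, -0.0, -97.0]
force: [1.9, 0.3, 1.9]
opening: 0.0004
gripper_force: 0.8
```

```bash
python3 - <<'E'
from h import *
for th in (14.3,8,4,0):
    a=np.radians(th); go(fx(0,(-85-105*np.cos(a)+11*np.sin(a)+9.5)/1e3,(40+105*np.sin(a)+11*np.cos(a))/1e3),-97)
E
```

```text
t 22.85 pos [ 0.4993 -0.16    0.0856] rpy [179.99  -0.   -97.  ] F [1.9 0.3 1.9] open 0.0004 j [  4.  14. -29.  -0. -47. -11.]
  shift [ 0.0043 -0.0004  0.009 ] rot [ 0.0002 -0.      0.0001]
t 22.85 pos [ 0.4993 -0.16    0.0856] rpy [179.99  -0.   -97.  ] F [1.9 0.3 1.9] open 0.0004 j [  4.  14. -29.  -0. -47. -11.]
  shift [ 0.0077 -0.0004  0.0201] rot [ 0.0002 -0.      0.0001]
t 22.85 pos [ 0.4993 -0.16    0.0856] rpy [179.99  -0.   -97.  ] F [1.9 0.3 1.9] open 0.0004 j [  4.  14. -29.  -0. -47. -11.]
  shift [ 0.0092 -0.0004  0.0273] rot [ 0.0002 -0.      0.0001]
t 22.85 pos [ 0.4993 -0.16    0.0856] rpy [179.99  -0.   -97.  ] F [1.9 0.3 1.9] open 0.0004 j [  4.  14. -29.  -0. -47. -11.]
  shift [ 0.0103 -0.0004  0.0346] rot [ 0.0002 -0.      0.0001]
```

Emit:
carry_out --pt "0.0022 0 0.0045 0 0 0" --pt "0.0043 0 0.009 0 0 0" --pt "0.0055 0 0.013 0 0 0" --pt "0.0067 0 0.017 0 0 0" --pt "0.0077 0 0.02 0 0 0" --pt "0.008 0 0.022 0 0 0"

```text
clock: 23.6
tool_pos: [0.4984, -0.1675, 0.0648]
orientation: [-180.0, -0.0, -97.0]
force: [-2.9, 2.5, 11.0]
opening: 0.0003
gripper_force: 5.7
```

Emit:
carry_out --pt "0.0003 0 0.0015 0 0 0" --pt "0.0006 0 0.003 0 0 0" --pt "0.001 0 0.0045 0 0 0" --pt "0.001 0 0.0045 0 0 0"

```text
clock: 24.1
tool_pos: [0.4982, -0.1685, 0.0602]
orientation: [-180.0, -0.0, -97.0]
force: [-1.5, 1.7, 8.3]
opening: 0.0006
gripper_force: 4.0
```

Emit:
carry_out --pt "0.0002 0 0.001 0 0 0" --pt "0.0004 0 0.002 0 0 0" --pt "0.0006 0 0.003 0 0 0" --pt "0.0008 0 0.004 0 0 0" --pt "0.0009 0 0.005 0 0 0" --pt "0.0009 0 0.005 0 0 0"

```text
clock: 24.85
tool_pos: [0.498, -0.1694, 0.0548]
orientation: [180.0, 0.0, -97.0]
force: [-0.1, 1.1, 4.2]
opening: 0.0005
gripper_force: 2.1
```

Emit:
carry_out --pt "0 0 0.0006 0 0 0" --pt "0 0 0.0012 0 0 0" --pt "0 0 0.0018 0 0 0" --pt "0 0 0.0018 0 0 0"

```text
clock: 25.35
tool_pos: [0.498, -0.1696, 0.0527]
orientation: [180.0, -0.0, -97.0]
force: [-0.8, -0.5, 1.1]
opening: 0.0003
gripper_force: 0.6
```

Emit:
carry_out --pt "0 0 0.0005 0 0 0" --pt "0 0 0.001 0 0 0" --pt "0 0 0.001 0 0 0"

```text
clock: 25.72
tool_pos: [0.4982, -0.1695, 0.0518]
orientation: [-180.0, 0.0, -97.0]
force: [-0.3, -0.0, -0.1]
opening: 0.0004
gripper_force: 0.1
```

Emit:
carry_out --pt "0 0 0.0004 0 0 0" --pt "0 0 0.0008 0 0 0" --pt "0 0 0.0008 0 0 0"

```text
clock: 26.1
tool_pos: [0.4983, -0.1695, 0.0511]
orientation: [-180.0, 0.0, -97.0]
force: [-0.5, 0.1, 0.7]
opening: 0.0005
gripper_force: 0.0
```

Emit:
carry_out --pt "0 0 0.0004 0 0 0" --pt "0 0 0.0006 0 0 0" --pt "0 0 0.0006 0 0 0"

```text
clock: 26.48
tool_pos: [0.4984, -0.1695, 0.0508]
orientation: [-180.0, 0.0, -97.0]
force: [-1.9, 0.8, 5.1]
opening: 0.0004
gripper_force: 2.5
```

Emit:
carry_out --pt "0 0 0.0003 0 0 0" --pt "0 0 0.0005 0 0 0" --pt "0 0 0.0005 0 0 0"

```text
clock: 26.85
tool_pos: [0.4983, -0.1695, 0.0507]
orientation: [-180.0, -0.0, -97.0]
force: [-3.1, 1.3, 9.1]
opening: 0.0007
gripper_force: 4.8
```

Emit:
carry_out --pt "0 0 0.0003 0 0 0" --pt "0 0 0.0005 0 0 0" --pt "0 0 0.0005 0 0 0" --pt "0 0 0.0005 0 0 0"

```text
clock: 27.35
tool_pos: [0.4984, -0.1695, 0.0506]
orientation: [-180.0, -0.0, -97.0]
force: [-3.2, 3.4, 12.9]
opening: 0.0004
gripper_force: 6.9
```

Emit:
carry_out --pt "0 0 -0.005 0 0 0" --pt "0 0 -0.02 0 0 0" --pt "0 0 -0.05 0 0 0" --pt "0 0 -0.09 0 0 0" --pt "0 0 -0.13 0 0 0" --pt "0 0 -0.15 0 0 0" --pt "0 0 -0.15 0 0 0"

```text
clock: 28.22
tool_pos: [0.4992, -0.1696, 0.2021]
orientation: [-179.8, 0.0, -97.0]
force: [-0.5, -0.1, 0.4]
opening: 0.0003
gripper_force: 0.0
```

```bash
python3 - <<'E'
from h import *
# count-free check: compare pad region side view against the seated shot (numbers only)
s=np.ascontiguousarray(viewer.snapshot("side")[:,:,::-1]); cv2.imwrite("pics/end.png",s)
a=cv2.imread("pics/side0.png")
for n,P in (("handle grip down",fx(0,-.19,.05)),("sleeve end",fx(0,-.215,.05)),("handle old open",fx(0,-.112,.141)),("bench past handle",fx(0,-.25,.0))):
    u,v=proj("side",[P])[0].round().astype(int); print(n,(u,v),"before",a[v-1:v+2,u-1:u+2].mean((0,1)).round(),"now",s[v-1:v+2,u-1:u+2].mean((0,1)).round())
E
```

```text
handle grip down (np.int64(317), np.int64(176)) before [57. 60. 61.] now [48. 51. 52.]
sleeve end (np.int64(318), np.int64(170)) before [66. 68. 69.] now [80. 83. 82.]
handle old open (np.int64(314), np.int64(160)) before [57. 61. 62.] now [135. 145. 150.]
bench past handle (np.int64(319), np.int64(179)) before [78. 85. 87.] now [47. 50. 51.]
```

```bash
python3 -c "
from plant import workorder
print(workorder.close_job())"
```

```text
the job is handed in; nothing more can be done
None
```

I handed the job in after about 28 s on the robot's clock. The larger pad was pushed home against the side pins and then the end pin, and the clamp handle went past its dead point onto its stop. No limit was exceeded in the force readings I took, but the hand-in returned no verdict and I had no direct reading of the foot's force on the pad.

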